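# Gauge two hub sleeves on a stepped pin and sort them

## Task

Two hub sleeves came off the lathe and one of them is bored too small. Slide each in turn, upright and without forcing it, onto the stepped gauge pin: a good one goes fully home on the base plate, an undersized one stops on the step about halfway down. After its test stand each sleeve upright on the floor of its container before testing the other: the good one in the long low tray, the undersized one in the square, deeper bin; leave everything else on the bench undisturbed.

Things in the scene. Friction and masses are not known exactly. Their poses are not given: they have to be found in the camera images.
- sleeve_a: an upright aluminium sleeve (open tube), outside diameter 46, height 75; origin: centre of its underside, z along its axis. One of the two sleeves has the right bore (34) and the other was bored too small (27); outside they are alike. Mass 0.15 to 0.35 kg
- sleeve_b: an upright aluminium sleeve (open tube), outside diameter 46, height 75; origin: centre of its underside, z along its axis. One of the two sleeves has the right bore (34) and the other was bored too small (27); outside they are alike. Mass 0.15 to 0.35 kg
- gauge: fixed gauge: dark base plate 100 x 100 x 15 with an upright steel pin in its middle; origin: centre of the underside, z up. Heights above the plate's top: thick part dia 30 from 0 to 33, 45 degree cone to 36.5, thin part dia 23 to 62, taper to dia 10 at the tip, 72. A good sleeve goes down to the plate; an undersized one rests on the cone, its underside 34 above the plate
- gauge_seat (a point): centre of the base plate's top face, on the pin's axis, 15 above the bench; z up along the pin
- tray: fixed grey tray for good sleeves, long and low: 190 (its x) x 120 (its y) x 20 high outside, walls and floor 5 thick; origin: centre of the underside
- bin: fixed grey bin for undersized sleeves, square and deeper: 140 x 140 x 45 high outside, walls and floor 5 thick; origin: centre of the underside
- carrier_1: leave where it is (bystander): dark steel carrier disc, diameter 152, 22 thick, ring of small pins and a 26 hub to 55 high; origin: centre of underside
- carrier_2: leave where it is (bystander): a second carrier disc like carrier_1
- screwdriver: leave where it is (bystander): screwdriver with black handle lying along its x axis, about 200 long; low
- wrench: leave where it is (bystander): steel wrench lying along its x axis, about 160 long; low
- key_bar: leave where it is (bystander): square steel bar 120 x 20 x 20, lying along its x axis; origin: centre of underside
- jar: leave where it is (bystander): small jar with black cap, diameter 56, height 70; origin: centre of underside
- carton: leave where it is (bystander): cardboard carton 90 x 70 x 50; origin: centre of underside
Not all that is in view belongs to the job. Leave any red or yellow look-alike of the sleeve_b alone.

How it is judged:
By the outcome, as a careful person would: the job done as asked, in the order asked, and still so for the second after the job is handed in, with the robot touching nothing.
It also fails if it takes over 67 s, if anything falls off the work surface, if the arm or the gripper's body presses on something with over 40 N, if the wrist force passes 120 N, or if a joint passes its speed limit or range.

## Robot

A 6-joint arm with a two-finger parallel gripper is mounted at the origin on the work surface. World frame = base frame: x ahead of the robot, y to its left, z up, the work surface at z = 0. Lengths are in m, angles in rad, forces in N, time in s.
With the tool pointing down it reaches from about 0.425 to 1.125 m from the base axis. Payload 14.9 kg.
Tool frame: the origin (TCP) lies midway between the tips of the shut fingers; the grasp point (between the pads) lies 19 mm behind it; z points along the fingers, y is the line along which they close (so a half turn about z gives the same grasp; the last joint's range is limited). The gripper opens to 91 mm and grips with 3 to 60 N. Pads are 32 mm wide; open, the fingers measure 118 mm over their backs; the gripper's body (76 mm by 178 mm) begins 60 mm behind the grasp point.
Start: joints at [1.216, 0.379, 1.734, -0, 1.028, -0.033], TCP at [0.221, 0.664, 0.214] pointing down, gripper open.
Joint ranges: [-2.77, 2.77], [-0.74, 2.19], [0, 2.66], [-1.06, 4.2], [0.31, 2.87], [-3.08, 3.08]. Speed limits (rad/s): [1.89, 1.89, 2.39, 3.14, 3.14, 3.14].

## Interface

Orientations are given as a rotation vector (axis times angle).
In Python, from bench import r gives the robot as it stands. Calls block until the motion is done:
- r.move_to(position, orientation): joint-space move of the TCP to a pose.
- r.move_l(position, rotation=None, max_speed=0.15): straight line of the TCP; rotation=None keeps the orientation; max_speed is the mean speed in m/s.
- r.goto_joints(angles): joint-space move.
- r.move_gripper(opening, newtons=None): finger opening in m; newtons is the grip in N (None keeps the last); returns when the fingers have stopped.
- r.dwell(seconds).
- r.solve_ik(position, orientation): joint angles nearest the present ones, or None.
- r.snapshot(name): name is "scene" or "top" or "wrist"; returns (picture, depth): 400x640x3 uint8, blue, green, red; 400x640 float32, m along the optical axis (not along the pixel's ray), 0 where there is no reading.
- r.camera_params(name): a dict with "fov_y" (degrees; the focal length in pixels is half the picture's height over the tangent of half this angle, whatever the lens; pixels are square), "cx", "cy" (the principal point, pixels), "R" (3x3) and "t" (3): a world point X has camera coordinates R X + t; the wrist camera has in their place "hand_eye" (4x4, takes a point from camera to tool coordinates, whose origin is the TCP and whose axes are the flange's). Camera axes: x right, y down, z forward; pixel columns grow to the right and rows downward; lengths in m; the calibration is good to about 2 mm. The wrist camera is an equidistant fisheye: a pixel r from the principal point sees the ray r / f radians off the axis. A picture is of the moment at which its call begins: read the wrist's pose just before it. camera_params takes no time and is no camera call.
A pose or a line that the arm cannot do raises r.Unreachable and nothing moves.
- r.close_job(): hands the job in; it is judged then, once.
Readings, each from a call of its own:
- r.read_time_s(): time.
- r.read_qpos(): joint angles.
- r.read_joint_vel(): joint speeds.
- r.read_joint_efforts(): joint torques, N m.
- r.read_tcp_pos(): TCP position.
- r.read_orientation(): TCP orientation.
- r.read_wrist_force(): force on the tool from outside, world axes, zero at the start.
- r.read_ft_torque(): the same for the moment, N m.
- r.read_gripper_width(): finger opening in m.
- r.read_grasp_force(): force on a finger pad.
Only numpy, scipy, OpenCV 4.12 (cv2) and the standard library are available. Lean on these libraries where they do the work, as an engineer would, in place of code of your own. Each camera call takes 0.05 s, during which the arm holds its last target. There are 200 camera calls.

## Working session

There is one attempt and no reset: what is moved stays moved. The work goes in short steps, each a Python script; the robot and the scene stay as the last script left them, time stands still between calls to the robot, and variables do not carry over. Pictures are saved under pics/ and viewed, at most 10 in all, crops included, and the job is handed in when it is done.

```bash
mkdir -p pics; ls; python3 - <<'E'
from bench import r
import cv2,numpy as np
for n in("scene","top"):
    p,d=r.snapshot(n); cv2.imwrite(f"pics/{n}0.png",p); np.save(f"{n}0.npy",d); c=r.camera_params(n); print(n,c, (d==0).mean())
print(r.camera_params("wrist"),r.read_tcp_pos(),r.read_orientation(),r.read_time_s())
E
```

```text
pics
scene {'fov_y': 56.53331173965704, 'cx': 329.0302182668987, 'cy': 194.72736828786014, 'R': array([[-2.38103439e-01,  9.71239380e-01,  9.04668820e-04],
       [ 8.34405994e-01,  2.05034684e-01, -5.11593018e-01],
       [-4.97064774e-01, -1.21057196e-01, -8.59227424e-01]]), 't': array([ 0.05915056, -0.49159062,  1.429485  ])} 0.00401171875
top {'fov_y': 48.49058636756082, 'cx': 319.66228967701744, 'cy': 194.19330878240635, 'R': array([[-0.00486501, -0.99998595,  0.00210503],
       [-0.99518647,  0.0046356 , -0.09788978],
       [ 0.09787865, -0.00257113, -0.99519504]]), 't': array([0.0851661 , 0.58630581, 1.22584471])} 0.0039921875
{'fov_y': 65.70646984690485, 'cx': 316.8369606554841, 'cy': 197.05298730880986, 'hand_eye': array([[ 1.06834314e-03, -9.57545996e-01, -2.88278552e-01,
         8.17460660e-02],
       [ 9.99999408e-01,  1.08207300e-03,  1.11724705e-04,
         1.21595967e-03],
       [ 2.04956894e-04, -2.88278501e-01,  9.57546586e-01,
        -1.71477105e-01],
       [ 0.00000000e+00,  0.00000000e+00,  0.00000000e+00,
         1.00000000e+00]])} [0.22126242 0.66371791 0.21331844] [-5.03216040e-01 -3.10082373e+00  1.60257755e-03] 0.1
```

View pics/scene0.png

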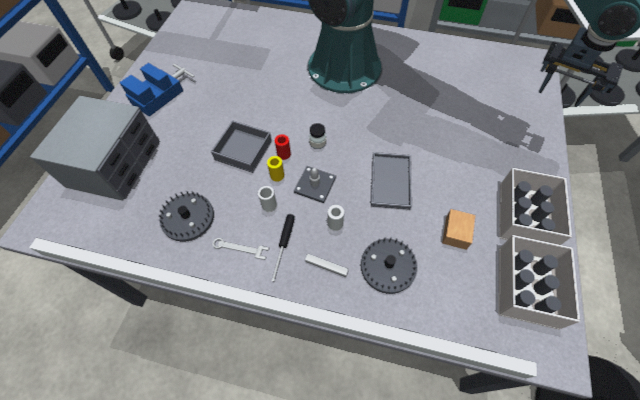

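View pics/top0.png

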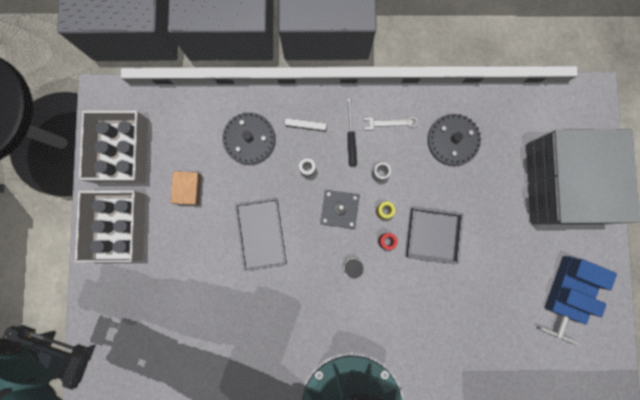

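The two views show the silver sleeves at top (308,167) and (382,172), which are scene (335,217) and (267,198). The look-alikes are yellow at top (387,210) and red at top (388,241). The gauge is at top (341,210), the tray at top (262,234), the bin at top (435,235) and the jar at top (354,267). Only the two silver tubes match "aluminium". Next I'll map heights and make an enlarged crop.

```bash
cat > h.py <<'E'
import cv2,numpy as np
from bench import r
def K(c): return 200/np.tan(np.radians(c['fov_y'])/2)
def cloud(n,d):
    c=r.camera_params(n); f=K(c); v,u=np.mgrid[:400,:640]
    P=np.dstack([(u-c['cx'])/f*d,(v-c['cy'])/f*d,d])
    return (P-c['t'])@c['R']           # R^T (P-t)
def ray(n,u,v):
    c=r.camera_params(n); f=K(c)
    D=np.array([(u-c['cx'])/f,(v-c['cy'])/f,1])@c['R']; return -c['R'].T@c['t'],D
def plane(n,u,v,z):
    o,D=ray(n,u,v); return o+D*(z-o[2])/D[2]
def tri(r1,r2):
    (o1,d1),(o2,d2)=r1,r2
    s=np.linalg.lstsq(np.c_[d1,-d2],o2-o1,rcond=None)[0]
    a,b=o1+s[0]*d1,o2+s[1]*d2; return (a+b)/2,np.linalg.norm(a-b)
E
python3 - <<'E'
from h import *
for n in("top","scene"):
    X=cloud(n,np.load(n+"0.npy")); z=X[...,2]
    m=((z>.012)&(z<.3)&(X[...,0]>.3)&(X[...,0]<1.2)&(abs(X[...,1])<.75)).astype(np.uint8)
    k,l,s,c=cv2.connectedComponentsWithStats(m)
    print(n,"bench z",np.median(z[(X[...,0]>.4)&(X[...,0]<1)&(abs(X[...,1])<.4)]))
    for i in range(1,k):
        if s[i,4]<25: continue
        q=X[l==i]; t=q[q[:,2]>np.percentile(q[:,2],95)-.006]
        print(c[i].round(),s[i,4],"lo",q.min(0).round(3)[:2],"hi",q.max(0).round(3)[:2],"z95",np.percentile(q[:,2],95).round(3),"topmid",((t.min(0)+t.max(0))/2).round(3)[:2])
t=cv2.imread("pics/top0.png")[150:280,230:475]; cv2.imwrite("pics/crop.png",cv2.resize(t,None,fx=3.2,fy=3.2,interpolation=cv2.INTER_CUBIC))
E
```

```text
top bench z 0.0016133228371701938
[347.  75.] 6989 lo [ 0.913 -0.651] hi [0.95  0.647] z95 0.058 topmid [ 0.932 -0.002]
[351. 143.] 347 lo [ 0.67  -0.023] hi [0.867 0.003] z95 0.028 topmid [ 0.718 -0.011]
[112. 147.] 3925 lo [0.622 0.58 ] hi [0.814 0.734] z95 0.09 topmid [0.719 0.657]
[248. 138.] 2143 lo [0.676 0.213] hi [0.826 0.364] z95 0.044 topmid [0.753 0.287]
[454. 139.] 2163 lo [ 0.67  -0.384] hi [ 0.82 -0.23] z95 0.045 topmid [ 0.746 -0.306]
[305. 124.] 294 lo [0.774 0.066] hi [0.807 0.182] z95 0.024 topmid [0.79  0.124]
[582. 178.] 9964 lo [ 0.499 -0.724] hi [ 0.738 -0.505] z95 0.163 topmid [ 0.618 -0.619]
[307. 168.] 220 lo [0.636 0.095] hi [0.682 0.139] z95 0.078 topmid [0.66  0.118]
[381. 172.] 215 lo [ 0.623 -0.111] hi [ 0.668 -0.065] z95 0.078 topmid [ 0.646 -0.089]
[185. 188.] 930 lo [0.558 0.422] hi [0.649 0.499] z95 0.054 topmid [0.604 0.461]
[109. 226.] 3760 lo [0.403 0.58 ] hi [0.593 0.734] z95 0.09 topmid [0.498 0.657]
[339. 209.] 1105 lo [ 0.491 -0.027] hi [0.6   0.082] z95 0.061 topmid [0.545 0.026]
[260. 234.] 426 lo [0.375 0.18 ] hi [0.578 0.324] z95 0.024 top
[... 1044 characters left out ...]
7] z95 0.091 topmid [0.609 0.66 ]
[267. 198.] 346 lo [ 0.627 -0.108] hi [ 0.672 -0.062] z95 0.077 topmid [ 0.649 -0.086]
[186. 216.] 2018 lo [ 0.672 -0.379] hi [ 0.822 -0.227] z95 0.046 topmid [ 0.747 -0.304]
[336. 216.] 347 lo [0.639 0.099] hi [0.685 0.144] z95 0.078 topmid [0.662 0.121]
[459. 228.] 969 lo [0.56  0.427] hi [0.654 0.5  ] z95 0.054 topmid [0.606 0.464]
[285. 237.] 370 lo [ 0.672 -0.022] hi [0.87  0.006] z95 0.028 topmid [ 0.722 -0.008]
[389. 265.] 2421 lo [0.678 0.215] hi [0.829 0.366] z95 0.045 topmid [0.754 0.291]
[292. 309.] 8325 lo [ 0.916 -0.649] hi [0.95 0.65] z95 0.058 topmid [0.935 0.   ]
[327. 264.] 351 lo [0.776 0.066] hi [0.812 0.187] z95 0.024 topmid [0.794 0.127]
```

View pics/crop.png

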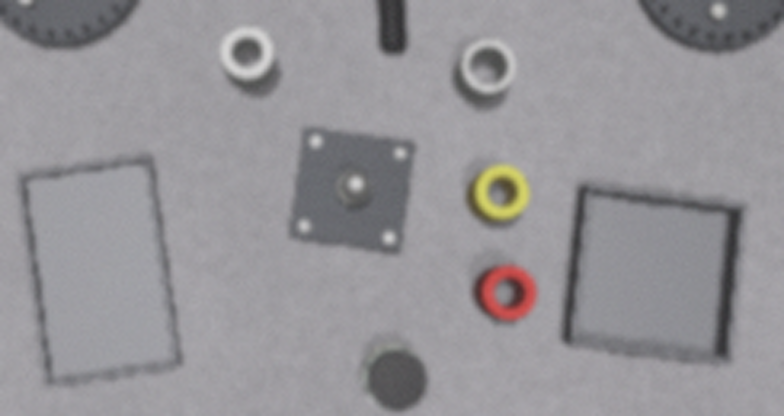

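The crop shows the left silver tube at (247,54) with a thick wall, so probably undersized. The right silver tube at (487,67) has a thin wall. Yellow (502,192) and red (508,293) are excluded. Next I'll look with the wrist camera from two places.

```bash
cat >> h.py <<'E'
from scipy.spatial.transform import Rotation as Ro
DOWN=np.pi*np.array([.5**.5,.5**.5,0])   # tool x=+y, y=+x, z down
def wshot(name=None):
    p,o=np.array(r.read_tcp_pos()),np.array(r.read_orientation())
    im,d=r.snapshot("wrist")
    if name: cv2.imwrite(f"pics/{name}.png",im); np.savez(f"{name}.npz",p=p,o=o,d=d)
    return im,d,p,o
def wrays(p,o,u,v):
    c=r.camera_params("wrist"); f=K(c); u,v=np.asarray(u,float)-c['cx'],np.asarray(v,float)-c['cy']
    rr=np.hypot(u,v)+1e-9; th=rr/f; D=np.stack([np.sin(th)*u/rr,np.sin(th)*v/rr,np.cos(th)],-1)
    H=c['hand_eye']; W=Ro.from_rotvec(o).as_matrix()
    return p+W@H[:3,3], D@(W@H[:3,:3]).T, D
def wcloud(p,o,d):
    v,u=np.mgrid[:400,:640]; O,D,Dc=wrays(p,o,u,v)
    return O+D*(d/Dc[...,2])[...,None]
E
python3 - <<'E'
from h import *
for i,(x,y) in enumerate([(.60,.07),(.61,-.03)]):
    r.move_to([x,y,.27],DOWN); r.dwell(.2)
    im,d,p,o=wshot(f"w{i}"); print(p,o,r.read_time_s(),r.read_qpos())
    X=wcloud(p,o,d); z=X[...,2]
    m=((z>.03)&(z<.12)&(d>0)).astype(np.uint8)
    k,l,s,c=cv2.connectedComponentsWithStats(m)
    for j in range(1,k):
        if s[j,4]<60: continue
        q=X[l==j]; zt=np.percentile(q[:,2],95); t=q[q[:,2]>zt-.005]
        print(c[j].round(),s[j,4],"zt",zt.round(4),"topmid",((t.min(0)+t.max(0))/2).round(4)[:2],"ext",np.ptp(t,axis=0).round(3))
E
```

```text
[0.59994201 0.07041886 0.26991344] [-2.22064005e+00 -2.22208106e+00  1.37439985e-04] 2.8583 [7.81144349e-02 1.66811803e-01 1.89755234e+00 3.48975479e-05
 1.07735831e+00 7.75030143e-02]
[433.  12.] 400 zt 0.057 topmid [0.7541 0.2913] ext [0.026 0.026 0.006]
[532. 120.] 5653 zt 0.0568 topmid [0.9346 0.1579] ext [0.032 0.387 0.007]
[457.   7.] 66 zt 0.0381 topmid [0.7951 0.3082] ext [0.012 0.012 0.005]
[427.  44.] 72 zt 0.038 topmid [0.7487 0.2469] ext [0.012 0.012 0.006]
[367. 133.] 1006 zt 0.0767 topmid [0.6615 0.1214] ext [0.044 0.044 0.006]
[ 29. 212.] 4084 zt 0.1145 topmid [ 0.0689 -0.0086] ext [0.065 0.174 0.01 ]
[277. 202.] 525 zt 0.0878 topmid [0.5478 0.0308] ext [0.015 0.016 0.006]
[170. 223.] 1315 zt 0.0717 topmid [ 0.3837 -0.0048] ext [0.05  0.049 0.007]
[349. 267.] 472 zt 0.0753 topmid [ 0.6487 -0.0653] ext [0.032 0.007 0.006]
[278. 269.] 294 zt 0.0633 topmid [ 0.5414 -0.075 ] ext [0.028 0.005 0.008]
[260. 316.] 498 zt 0.0463 topmid [ 0.5012 -0.1911] ext [0.096 0.061 0.006]
[626. 379.] 1242 zt 0.1067 topmid [ 1.9265 -0.8001] ext [0.124 0.101 0.018]
[  7. 370.] 161 zt 0.0945 
[... 517 characters left out ...]
xt [0.063 0.145 0.011]
[267. 127.] 474 zt 0.0881 topmid [0.5484 0.0302] ext [0.016 0.015 0.007]
[156. 156.] 1430 zt 0.0716 topmid [ 0.3838 -0.0053] ext [0.048 0.05  0.006]
[346. 214.] 1041 zt 0.0764 topmid [ 0.6497 -0.0843] ext [0.045 0.044 0.007]
[265. 221.] 1172 zt 0.0766 topmid [ 0.5414 -0.0946] ext [0.045 0.045 0.007]
[206. 221.] 1079 zt 0.0764 topmid [ 0.4562 -0.1   ] ext [0.044 0.045 0.006]
[262. 265.] 271 zt 0.0462 topmid [ 0.5274 -0.1767] ext [0.046 0.017 0.006]
[249. 326.] 514 zt 0.0466 topmid [ 0.4895 -0.2744] ext [0.103 0.075 0.006]
[626. 378.] 1299 zt 0.1083 topmid [ 1.9189 -0.8786] ext [0.126 0.111 0.016]
[  4. 393.] 121 zt 0.0509 topmid [-0.9545 -1.0991] ext [0.062 0.061 0.01 ]
```

View pics/w1.png

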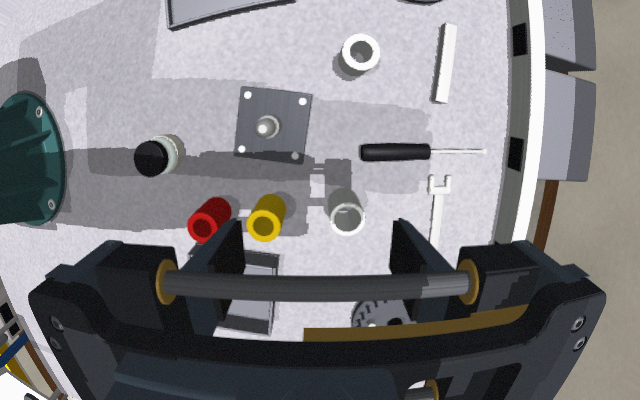

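The picture shows sleeve L at (359,53), sleeve R at (346,214), the pin at (267,127), yellow at (265,221) and red at (206,221). The positions agree between the two shots. I'll grasp sleeve L, lift it and check it in the hand.

```bash
cat >> h.py <<'E'
PIN=np.array([.5482,.0303])
def grasp(x,y):
    r.move_gripper(.075); r.move_to([x,y,.12],DOWN); r.move_l([x,y,.031],max_speed=.12)
    r.move_gripper(.03,15); print("w",r.read_gripper_width(),"f",r.read_grasp_force(),r.read_wrist_force())
    r.move_l([x,y,.150],max_speed=.2); r.dwell(.2)
    print("w",r.read_gripper_width(),r.read_grasp_force(),"Fz",r.read_wrist_force(),r.read_time_s())
def rim(name):
    im,d,p,o=wshot(name); X=wcloud(p,o,d)
    e=p+[0,0,.044]                    # expected rim centre
    m=(np.hypot(X[...,0]-e[0],X[...,1]-e[1])<.035)&(abs(X[...,2]-e[2])<.008)&(im.min(2)>110)
    q=X[m]; print("n",m.sum())
    if m.sum()>50:
        print("rim z",np.median(q[:,2])-p[2],"mid-tcp",((q.min(0)+q.max(0))/2-p).round(4),"ext",np.ptp(q,axis=0).round(4))
E
python3 - <<'E'
from h import *
grasp(.6617,.1213); rim("g0")
E
```

```text
w 0.04487821369303892 f 15.000262709800154 [-1.51415851 -0.38563132  3.13873567]
w 0.0450687345503188 14.999336635228246 Fz [-0.35103764 -0.34806069 -2.76913395] 7.3333
n 2522
rim z 0.04434265070456722 mid-tcp [0.0013 0.0001 0.0466] ext [0.0435 0.0453 0.0091]
```

View pics/g0.png

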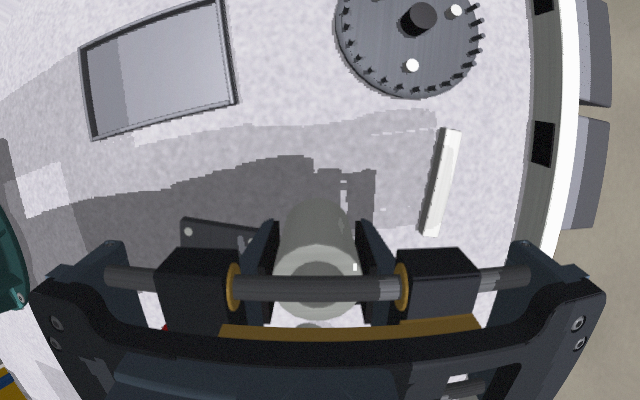

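Sleeve L is held centred and upright, with its rim at about (316,275). Next is the test, going down in small steps with force feedback.

```bash
cat >> h.py <<'E'
def test(xy):
    xy=np.array(xy,float); r.move_to([*xy,.135],DOWN); r.dwell(.3)
    F0=np.array(r.read_wrist_force()); z=.135; print("F0",F0.round(2))
    while z>.0455:
        z-=.004 if z>.055 else .002
        r.move_l([*xy,z],max_speed=.05); r.dwell(.04)
        F=np.array(r.read_wrist_force())-F0
        print(round(z,4),F.round(2),xy.round(4))
        if F[2]>4: break
        xy+=np.clip(F[:2]*.0002,-.0008,.0008)*(abs(F[:2])>1)
    r.dwell(.2); print("end",r.read_tcp_pos(),(np.array(r.read_wrist_force())-F0).round(2),r.read_time_s()); return xy
E
python3 - <<'E'
from h import *
test([.5475,.0302])
E
```

```text
F0 [-0.56 -0.31 -2.51]
0.131 [ 1.24  0.35 -0.07] [0.5475 0.0302]
0.127 [1.12 0.46 0.9 ] [0.5477 0.0302]
0.123 [ 0.45  0.36 -0.37] [0.548  0.0302]
0.119 [ 0.18  0.59 -0.19] [0.548  0.0302]
0.115 [ 0.61  0.6  -0.02] [0.548  0.0302]
0.111 [-0.03  1.04 -0.25] [0.548  0.0302]
0.107 [0.77 0.2  0.29] [0.548  0.0304]
0.103 [ 0.51 -0.67  0.37] [0.548  0.0304]
0.099 [0.76 1.32 0.41] [0.548  0.0304]
0.095 [ 0.29  0.19 -0.98] [0.548  0.0307]
0.091 [0.51 0.12 0.39] [0.548  0.0307]
0.087 [ 2.21  0.73 -0.6 ] [0.548  0.0307]
0.083 [0.68 1.52 0.23] [0.5484 0.0307]
0.079 [-2.41 -0.12  8.37] [0.5484 0.031 ]
end [0.54828109 0.03102001 0.07920029] [-2.77 -0.06  8.37] 12.6083
```

It stopped with the underside at 48 mm, at the step. I'll check the bore from the saved clouds to rule out a good sleeve catching on the step because of misalignment.

```bash
python3 - <<'E'
from h import *
for f,cs in (("w1",[(.6619,.1213),(.6497,-.0843)]),("w0",[(.6615,.1214)]),("g0",[None])):
    a=np.load(f+".npz"); X=wcloud(a['p'],a['o'],a['d'])
    for c in cs:
        zt=.0765
        if c is None: c=a['p'][:2]+[.0013,.0001]; zt=a['p'][2]+.045
        R=np.hypot(X[...,0]-c[0],X[...,1]-c[1])
        m=(abs(X[...,2]-zt)<.006)&(R<.025)
        print(f,c,"rim radius pct 2,10,50,98 mm",(np.percentile(R[m],[2,10,50,98])*1e3).round(1))
E
```

```text
w1 (0.6619, 0.1213) rim radius pct 2,10,50,98 mm [13.1 14.3 18.6 23.1]
w1 (0.6497, -0.0843) rim radius pct 2,10,50,98 mm [16.3 17.3 19.9 23.4]
w0 (0.6615, 0.1214) rim radius pct 2,10,50,98 mm [13.3 14.4 18.4 22.5]
g0 [0.66222239 0.12128852] rim radius pct 2,10,50,98 mm [13.4 14.6 19.3 23.6]
```

The bores measure about 27 mm for L and 34 mm for R, which agrees with the test. L is undersized and goes in the bin.

```bash
cat >> h.py <<'E'
def place(x,y,z0):
    p=r.read_tcp_pos(); r.move_l([p[0],p[1],.165],max_speed=.15)
    r.move_to([x,y,.165],DOWN); r.move_l([x,y,z0+.012],max_speed=.15); r.dwell(.2)
    F0=np.array(r.read_wrist_force()); z=z0+.012
    while z>z0-.004:
        z-=.0015; r.move_l([x,y,z],max_speed=.03); F=np.array(r.read_wrist_force())-F0
        if F[2]>3: break
    print("touch",z,F.round(2)); r.move_gripper(.064); r.dwell(.1)
    r.move_l([x,y,.165],max_speed=.15); print("t",r.read_time_s())
E
python3 - <<'E'
from h import *
place(.470,-.235,.035)
im,d,p,o=wshot("b0"); X=wcloud(p,o,d); z=X[...,2]
m=(np.hypot(X[...,0]-.47,X[...,1]+.235)<.06)&(z>.065)&(z<.1); q=X[m]
print(m.sum(),np.median(q,0).round(4),((q.min(0)+q.max(0))/2).round(4),np.ptp(q,axis=0).round(4))
grasp(.6497,-.0843); rim("g1")
E
```

```text
touch 0.03499999999999999 [-1.3  -1.73  4.92]
t 19.1583
1626 [ 0.471  -0.2352  0.0803] [ 0.4706 -0.2355  0.0741] [0.0447 0.0448 0.0178]
w 0.04613616962011039 f 15.00060330145061 [-1.93479017  0.71530254  5.00128409]
w 0.04586892904985562 14.99977417755872 Fz [-0.13993489 -0.1718678  -1.88887988] 22.9333
n 1821
rim z 0.04419889612268521 mid-tcp [-0.0001 -0.0011  0.0456] ext [0.0444 0.0459 0.0122]
```

View pics/b0.png

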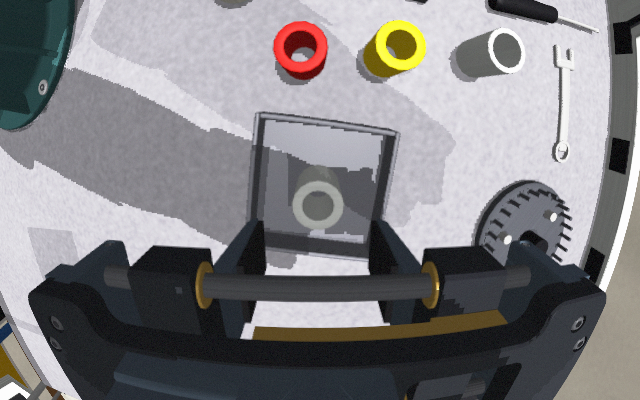

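The undersized sleeve stands upright in the bin at (317,205), rim at z = 0.080. R is in hand, so I'll test it next.

```bash
python3 - <<'E'
from h import *
test([.5482,.0313])
E
```

```text
F0 [-0.18 -0.04 -2.56]
0.131 [0.36 0.09 1.51] [0.5482 0.0313]
0.127 [0.57 0.44 0.5 ] [0.5482 0.0313]
0.123 [ 0.45 -0.56  1.55] [0.5482 0.0313]
0.119 [0.87 0.98 0.32] [0.5482 0.0313]
0.115 [-0.31  0.03  0.97] [0.5482 0.0313]
0.111 [-0.37  0.24  1.47] [0.5482 0.0313]
0.107 [-0.35 -0.62  1.69] [0.5482 0.0313]
0.103 [ 0.55 -0.19  1.36] [0.5482 0.0313]
0.099 [ 0.71 -0.23  1.33] [0.5482 0.0313]
0.095 [-0.36  0.09  0.73] [0.5482 0.0313]
0.091 [0.06 0.31 0.7 ] [0.5482 0.0313]
0.087 [-0.13 -0.61  0.57] [0.5482 0.0313]
0.083 [ 0.41 -0.01  1.59] [0.5482 0.0313]
0.079 [-0.84  0.58  1.28] [0.5482 0.0313]
0.075 [ 0.01 -0.31  1.28] [0.5482 0.0313]
0.071 [ 0.21 -0.19  0.77] [0.5482 0.0313]
0.067 [-0.09  0.15 -0.32] [0.5482 0.0313]
0.063 [0.37 0.34 1.38] [0.5482 0.0313]
0.059 [ 0.15 -0.02  0.61] [0.5482 0.0313]
0.055 [1.35 0.19 0.65] [0.5482 0.0313]
0.053 [-0.82  0.16  0.36] [0.5485 0.0313]
0.051 [0.21 0.11 1.12] [0.5485 0.0313]
0.049 [-0.39 -0.33  0.44] [0.5485 0.0313]
0.047 [0.03 0.81 0.87] [0.5485 0.0313]
0.045 [-2.24 -0.11  7.89] [0.5485 0.0313]
end [0.54874861 0.03131043 0.04535794] [-2.14 -0.26  9.14] 31.4417
```

R went fully home, so it is good and goes in the tray.

```bash
python3 - <<'E'
from h import *
place(.477,.254,.0355); r.dwell(.2)
im,d,p,o=wshot("t0"); X=wcloud(p,o,d); z=X[...,2]
m=(np.hypot(X[...,0]-.477,X[...,1]-.254)<.06)&(z>.06)&(z<.1); q=X[m]
print(m.sum(),np.median(q,0).round(4),((q.min(0)+q.max(0))/2).round(4),np.ptp(q,axis=0).round(4))
p,_=r.snapshot("scene"); cv2.imwrite("pics/end.png",p); print(r.read_time_s())
E
```

```text
touch 0.03399999999999999 [-3.59 -0.35 10.5 ]
t 38.3167
1415 [0.4772 0.2519 0.0799] [0.4776 0.2533 0.0713] [0.0448 0.0454 0.0224]
38.6167
```

View pics/end.png

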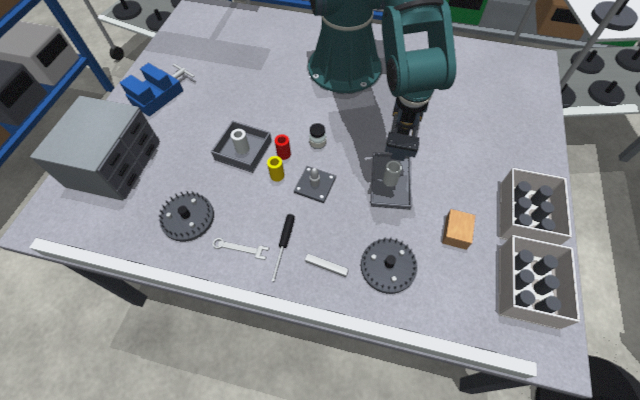

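View pics/t0.png

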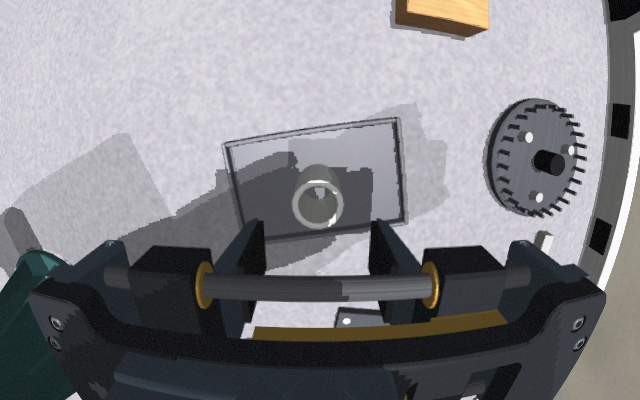

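The good sleeve stands upright in the tray (wrist (318,205), scene (394,172)). The other stands in the bin (scene (239,143)), and everything else looks unmoved.

```bash
python3 -c "
from bench import r
print(r.close_job())"
```

```text
the job is handed in; nothing more can be done
None
```

Both sleeves were tested on the gauge: the undersized one stopped at the step and now stands upright in the bin, the good one went fully home and now stands upright in the tray, and the job was handed in at about 39 s.

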